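Find the socket key that fits the rotor nut and turn the nut to its stop

TASK

Try the look-alike socket keys on the hex nut of the small rotor drive until you find the one that goes fully down over the nut and turns it; stand any key that does not fit back upright on the bench. With the right key fully seated, turn the nut clockwise (seen from above) with it until its pointer meets the stop pin, and finish while still gripping that key, seated on the nut. Do not knock over the white bottle or the amber jar.

Things in the scene. Friction and masses are not known exactly. Their poses are not given: they have to be found in the camera images.
- key_a_mid (a point): Centre of socket key A, half-way up (40 mm above its mouth). The three keys look alike: hexagonal steel shell 48 mm across flats, 40 mm high, standing mouth down, and on it a dark square adapter stub 20 x 20 mm, 40 mm high, to grip (80 mm in all, about 0.3 kg). z up; x is normal to a flat of the shell, of the bore and of the stub.
- key_b_mid (a point): The same point of key B. Hexagonal bores 28 mm deep differ: one key is too narrow to go over the nut and stops about 18 mm high; one fits with 1.5 mm play each side; one is so wide that it drops fully over the nut but spins round it without turning it. Which is which is not told: only trying shows it.
- key_c_mid (a point): The same point of key C. A key is fully seated when its mouth rests on the washer under the nut: its centre is then 22 mm above the nut's top. The fitting key has up to 0.22 rad of play either way before it turns the nut.
- nut_top (a point): Centre of the flat top of the steel hex nut, 112 mm above the bench: 30 mm across flats, 18 mm high, the top 4 mm bevelled to 25 mm; a 16 mm stud end rises 6 mm above it. Under it lies a dark washer 62 mm across with a pointer along this frame's +x, 54 mm from the axis, turning with the nut. z up; x is normal to a flat of the hexagon.
- drive: Small rotor drive, fixed to the bench: square white housing 190 mm wide with a round aluminium rotor (152 mm across) on it, its top 90 mm above the bench; the nut is in the middle of the rotor. Origin at the centre of its underside, z up. A small upright stop pin stands on the rotor, 47 mm from the axis.
- nut (a joint): Turn of the nut in rad, growing clockwise seen from above; 1.0 is the stop, where the pointer touches the small stop pin on the rotor. It starts between 0.1 and 0.4 and turns stiffly (about 0.35 N m), staying where it is left.
- reagent_bottle: White plastic reagent bottle, 68 mm across and 150 mm high, standing on the bench; origin at the centre of its underside, z up. Leave it standing.
- jar: Amber jar with black cap, 54 mm across and 70 mm high, standing on the bench; origin at the centre of its underside, z up. Leave it standing.
Things that resemble listed ones, but are neither listed nor needed, are in the scene too. Leave any purple look-alike of the part that bears key_a_mid alone. Leave any pink look-alike of the part that bears key_c_mid alone.

How it is judged:
On the way, in this order (a step that is already met when the one before it is completed fails the run):
1. a key is held, fully seated over the nut (((horizontal distance between key_a_mid and nut_top below 0.003 m and z of key_a_mid in the frame of nut_top between 0.018 and 0.026 m and angle between key_a_mid's own z axis and vertical below 0.12 rad and contact force between the fingers and key_a above 2 N) or (horizontal distance between key_b_mid and nut_top below 0.003 m and z of key_b_mid in the frame of nut_top between 0.018 and 0.026 m and angle between key_b_mid's own z axis and vertical below 0.12 rad and contact force between the fingers and key_b above 2 N) or (horizontal distance between key_c_mid and nut_top below 0.003 m and z of key_c_mid in the frame of nut_top between 0.018 and 0.026 m and angle between key_c_mid's own z axis and vertical below 0.12 rad and contact force between the fingers and key_c above 2 N))), for 0.1 s.
2. the nut is turned to its stop with a key seated on it (value of joint nut above 0.93 rad and ((horizontal distance between key_a_mid and nut_top below 0.003 m and z of key_a_mid in the frame of nut_top between 0.018 and 0.026 m and angle between key_a_mid's own z axis and vertical below 0.12 rad and contact force between the fingers and key_a above 2 N) or (horizontal distance between key_b_mid and nut_top below 0.003 m and z of key_b_mid in the frame of nut_top between 0.018 and 0.026 m and angle between key_b_mid's own z axis and vertical below 0.12 rad and contact force between the fingers and key_b above 2 N) or (horizontal distance between key_c_mid and nut_top below 0.003 m and z of key_c_mid in the frame of nut_top between 0.018 and 0.026 m and angle between key_c_mid's own z axis and vertical below 0.12 rad and contact force between the fingers and key_c above 2 N))), for 0.1 s.
At the end, for the whole second after the job is handed in: The key that fits is gripped by the fingers (over 2 N) and sits fully down on the nut (centred within 3 mm, within 4 mm of full depth, tilted under 0.12 rad), the nut is within 0.07 rad of its stop, and the two other keys stand upright on the bench (value of joint nut above 0.93 rad and ((horizontal distance between key_a_mid and nut_top below 0.003 m and z of key_a_mid in the frame of nut_top between 0.018 and 0.026 m and angle between each of key_a_mid, key_b_mid, key_c_mid's own z axis and vertical below 0.12 rad and contact force between the fingers and key_a above 2 N and height (world z) of key_b_mid between 0.035 and 0.045 m and height (world z) of key_c_mid between 0.035 and 0.045 m) or (horizontal distance between key_b_mid and nut_top below 0.003 m and z of key_b_mid in the frame of nut_top between 0.018 and 0.026 m and angle between each of key_b_mid, key_a_mid, key_c_mid's own z axis and vertical below 0.12 rad and contact force between the fingers and key_b above 2 N and height (world z) of key_a_mid between 0.035 and 0.045 m and height (world z) of key_c_mid between 0.035 and 0.045 m) or (horizontal distance between key_c_mid and nut_top below 0.003 m and z of key_c_mid in the frame of nut_top between 0.018 and 0.026 m and angle between each of key_c_mid, key_a_mid, key_b_mid's own z axis and vertical below 0.12 rad and contact force between the fingers and key_c above 2 N and height (world z) of key_a_mid between 0.035 and 0.045 m and height (world z) of key_b_mid between 0.035 and 0.045 m))); the arm keeps its last pose, push and grip.
It fails at once if the nut is turned with no key on it (value of joint nut above 0.5 rad and not (horizontal distance between key_a_mid and nut_top below 0.015 m and z of key_a_mid in the frame of nut_top below 0.034 m) and not (horizontal distance between key_b_mid and nut_top below 0.015 m and z of key_b_mid in the frame of nut_top below 0.034 m) and not (horizontal distance between key_c_mid and nut_top below 0.015 m and z of key_c_mid in the frame of nut_top below 0.034 m)).
It fails at once if the white bottle is knocked over (angle between reagent_bottle's own z axis and vertical above 0.5 rad).
It fails at once if the amber jar is knocked over (angle between jar's own z axis and vertical above 0.5 rad).
It also fails if it takes over 72 s, if anything falls off the work surface, if the arm or the gripper's body presses on something with over 40 N, if the wrist force passes 120 N, or if a joint passes its speed limit or range.

ROBOT

A 7-joint arm with a two-finger parallel gripper is mounted at the origin on the work surface. World frame = base frame: x ahead of the robot, y to its left, z up, the work surface at z = 0. Lengths are in m, angles in rad, forces in N, time in s.
With the tool pointing down it reaches from about 0.425 to 0.8 m from the base axis. Payload 8.3 kg.
Tool frame: the origin (TCP) lies midway between the tips of the shut fingers; the grasp point (between the pads) lies 19 mm behind it (ctrl.tcp_to_grasp is the distance from the TCP to the grasp point, in m); z points along the fingers, y is the direction in which the jaws open and shut (so a half turn about z gives the same grasp; the last joint's range is limited). The gripper opens to 85 mm and grips with 20 to 120 N. Pads are 22 mm wide; open, the fingers measure 114 mm over their backs; the gripper's body (76 mm by 85 mm) begins 54 mm behind the grasp point. The pads swing forward as they close: fully open they stand 13 mm farther back than shut.
Start: joints at [-1.253, 0.383, 0.016, 1.37, -0.006, 1.388, -0.046], TCP at [0.232, 0.58, 0.231] pointing down, gripper open.
Joint ranges: [-2.95, 2.95], [-0.25, 2.06], [-1.52, 1.56], [0.18, 2.33], [-1.44, 4.58], [0.02, 2.06], [-3.01, 3.01]. Speed limits (rad/s): [2.39, 2.39, 3.01, 3.01, 3.14, 3.14, 3.14].

INTERFACE

Orientations are given as a unit quaternion [w, x, y, z].
In Python, from rig import ctrl gives the robot as it stands.
- The arm moves only by the tool servo_tool, never from a script. Its argument "motion" is one flat list of numbers, 7 for each row, row after row: the finger opening in cm, from 0 to 8.54, then the shift along the world's x, y, z in cm, then the turn, a rotation vector about the world's x, y, z in degrees. In form: [hand, tx, ty, tz, rx, ry, rz, hand, tx, ty, tz, rx, ry, rz, ...]. A call has 1 to 10 rows; each row shifts and turns the pose as measured when the row begins; what a row does not reach is not made up. A row lasts 1/10 s, in which the tool goes at most 50 mm and 8.59 degrees, less where a joint would pass 70% of its speed; a pose out of reach is approached as far as the arm can. A call with a gripper value outside its range is refused whole. The fingers move at their own pace and stop on an object; the grip force is fixed at half the most. Time passes only in rows, so rows that do not move let the fingers close. It gives the time, the measured TCP pose, the force and the opening at its end, in the units of the state.
- ctrl.read_state(): the state, without advancing time (a new reading comes with each control period).
- ctrl.capture(name): name is "side" or "top"; returns the picture (480x640x3 uint8, blue, green, red); there is no depth.
- ctrl.calibration(name): a dict with "camera_matrix" (3x3 intrinsics, pixels), "R" (3x3) and "t" (3): a world point X has camera coordinates R X + t. Camera axes: x right, y down, z forward; pixel columns grow to the right and rows downward; lengths in m; the calibration is good to about 2 mm. A picture is of the moment at which its call begins. calibration takes no time and is no camera call.
- ctrl.sign_off(): hands the job in, once; it reports no verdict.
Trained networks look in the newest picture that a camera, given by its name, has taken for a name from the list of things; names that differ only in an ending like _2 or _b are one class to them, and where a whole thing is asked for, a point or a joint stands for the part that bears it (a point fixed in the world has none). Each returns a list of dicts, best first, with "conf" (0 to 1); they miss things now and then, are a little off and sometimes report something else, mostly with a low value. They report only what shows in the picture. A call takes as long as a camera call. They do not tell look-alikes from the thing itself.
- ctrl.look_for(camera, label): "location" ([x, y, z] in m, in the coordinates of the camera as it stood for that picture, good to about 4 mm: the middle of the surface that is visible of it).
The state is a dict: "clock": time; "q": joint angles; "joint_velocities": joint speeds; "joint_torque": joint torques, N m; "position": TCP position; "eef_rot": TCP orientation; "wrist_force": force on the tool from outside, world axes, zero at the start; "wrist_torque": the same for the moment, N m; "grip_width": opening from 0.0 (shut) to 1.0 (fully open).
Only numpy, scipy, OpenCV 4.12 (cv2) and the standard library are available. Lean on these libraries where they do the work, as an engineer would, in place of code of your own. Each camera call takes 0.05 s, during which the arm holds its last target. There are 200 camera calls.

## Working session

There is one attempt and no reset: what is moved stays moved. The work goes in short steps, Python scripts to look and compute and a tool call to move; the robot and the scene stay as the last step left them, time stands still between calls to the robot, and variables do not carry over. Pictures are saved under pics/ and viewed, about 8 in all and at most 12, crops included, and the job is handed in when it is done.

Besides the shell and the picture viewer there is one more tool, called after "Request:" by a JSON object that holds its "api" and its "payload", one argument or row to a line. servo_tool: Moves the arm, as the interface text tells. Its arguments: {"type":"object","properties":{"motion":{"type":"array","items":{"type":"number"}}},"required":["motion"]}

```bash
mkdir -p pics; cat > h.py <<'E'
import numpy as np, cv2
from rig import ctrl
def cal(c):
    k=ctrl.calibration(c); return [np.array(k[x],float) for x in("camera_matrix","R","t")]
def proj(c,X):
    K,R,t=cal(c); p=(K@(R@np.atleast_2d(X).T+t.reshape(3,1))).T; return p[:,:2]/p[:,2:]
def atz(c,uv,z):
    K,R,t=cal(c); d=R.T@np.linalg.solve(K,[uv[0],uv[1],1.]); o=-R.T@t.ravel(); return o+d*(z-o[2])/d[2]
def find(c,l):
    K,R,t=cal(c); return [(R.T@(np.array(d["location"])-t.ravel()),d["conf"]) for d in ctrl.look_for(c,l)]
E
python3 - <<'E'
from h import *
for c in("top","side"):
    im=ctrl.capture(c); cv2.imwrite(f"pics/{c}0.png",im)
    K,R,t=cal(c); print(c,K[0,0],(-R.T@t.ravel()).round(3))
    for l in("key_a_mid","nut_top","drive","reagent_bottle","jar"):
        for p,cf in find(c,l): print(l,p.round(3),round(cf,2),proj(c,p).round(0))
s=ctrl.read_state(); print(s)
E
```

```text
top 456.2616325548121 [0.535 0.151 0.987]
key_a_mid [0.376 0.23  0.041] 0.89 [[277. 350.]]
key_a_mid [0.459 0.161 0.04 ] 0.73 [[311. 309.]]
key_a_mid [0.37  0.09  0.043] 0.69 [[346. 353.]]
nut_top [ 0.496 -0.132  0.097] 0.69 [[461. 292.]]
drive [ 0.5   -0.123  0.085] 0.74 [[455. 290.]]
reagent_bottle [0.671 0.482 0.099] 0.66 [[147. 201.]]
jar [0.77  0.085 0.073] 0.91 [[349. 156.]]
side 434.94157279782314 [0.473 0.792 0.655]
key_a_mid [0.371 0.25  0.038] 0.95 [[419. 305.]]
key_a_mid [0.368 0.101 0.034] 0.71 [[419. 252.]]
key_a_mid [0.454 0.174 0.036] 0.64 [[376. 271.]]
nut_top [ 0.496 -0.121  0.092] 0.78 [[368. 167.]]
drive [ 0.496 -0.069  0.059] 0.64 [[365. 190.]]
reagent_bottle [0.665 0.517 0.095] 0.81 [[209. 400.]]
jar [0.779 0.097 0.042] 0.92 [[230. 227.]]
{'clock': 0.6, 'q': array([-1.25290243,  0.38338406,  0.01640462,  1.37009122, -0.0063157 ,
        1.38821825, -0.0464684 ]), 'joint_velocities': array([ 3.25123551e-04, -1.33579908e-03, -8.69173372e-05,  5.99947052e-04,
        1.49642586e-03,  9.93115372e-04, -3.09330530e-03]), 'joint_torque': array([-1.01935238e-03, -6.26991320e+01,  8.42005368e-01, -3.71906412e+01,
        1.64086267e-02,  3.14483070e-03,  4.99098337e-05]), 'position': array([0.23223246, 0.58023091, 0.23129331]), 'eef_rot': array([-4.05395287e-05,  1.89213995e-01,  9.81935875e-01, -1.97499723e-05]), 'wrist_force': array([0.94329423, 0.45522778, 0.4057657 ]), 'wrist_torque': array([ 0.00636995, -0.0510009 , -0.02861471]), 'grip_width': 0.9997662248126287}
```

View pics/top0.png

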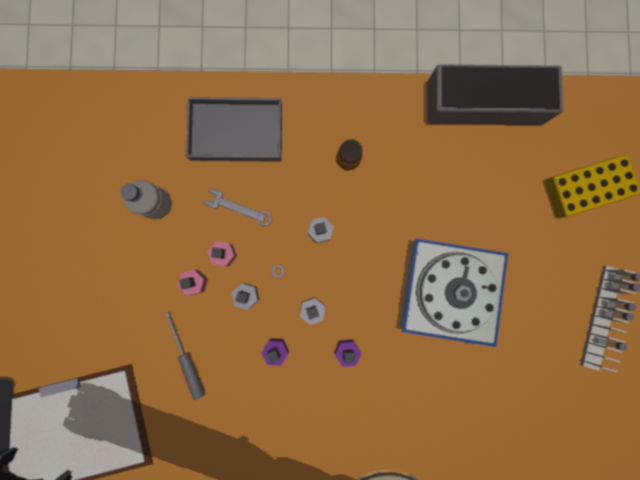

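View pics/side0.png

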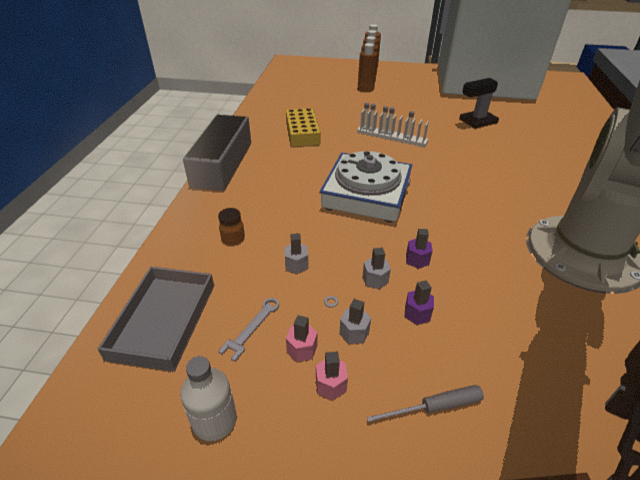

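The top view shows three grey keys, with stubs near (320,229), (244,296) and (312,311). The pink and purple look-alikes are ones to leave alone. The nut is near (463,293), its pointer near (466,270) and the stop pin near (487,287). Next I'll fit poses from silhouettes.

```bash
cat > fit.py <<'E'
from h import *
from scipy.optimize import minimize
def poly(c,pts,S=4):
    return cv2.convexHull((proj(c,pts)*S+S/2).astype(np.int32))
def prism(n,apo,z0,z1,x,y,a):
    r=apo/np.cos(np.pi/n); th=a+np.pi/n+np.arange(n)*2*np.pi/n
    xy=np.c_[x+r*np.cos(th),y+r*np.sin(th)]
    return np.r_[np.c_[xy,np.full(n,z0)],np.c_[xy,np.full(n,z1)]]
def masks(im):
    hsv=cv2.cvtColor(im,cv2.COLOR_BGR2HSV); return ((hsv[...,1]<90)|(hsv[...,2]<70)).astype(np.uint8)
def fitkey(ims,x,y,z=0.0,cams=("top","side")):
    dat=[]
    for c in cams:
        u,v=proj(c,[x,y,z+.04])[0].astype(int); w=30; u0,v0=u-w,v-w
        im=ims[c][v0:v+w,u0:u+w]; S=8
        big=cv2.resize(im,None,fx=S,fy=S,interpolation=cv2.INTER_CUBIC)
        hsv=cv2.cvtColor(big,cv2.COLOR_BGR2HSV)
        g=big.astype(float).max(2); stub=(g<85)&(hsv[...,1]<150); 
        full=(hsv[...,1]<110)|stub
        lab=cv2.connectedComponents(full.astype(np.uint8))[1]
        dat.append((c,u0,v0,S,stub,full))
    def ren(c,u0,v0,S,pts,shape):
        p=(proj(c,pts)-[u0,v0]+.5)*S-.5; m=np.zeros(shape,np.uint8)
        cv2.fillConvexPoly(m,cv2.convexHull((p*16).astype(np.int32)),1,shift=4); return m.astype(bool)
    def cost(q):
        s=0
        for c,u0,v0,S,stub,full in dat:
            A=ren(c,u0,v0,S,prism(6,.024,z,z+.04,*q),full.shape); B=ren(c,u0,v0,S,prism(4,.01,z+.04,z+.08,*q),full.shape)
            near=cv2.dilate((A|B).astype(np.uint8),np.ones((33,33)))>0
            s+=((A|B)!=full)[near].sum()+((B!=stub)&near).sum()
        return s/64
    best=None
    for a in np.radians(np.arange(-90,90,15)):
        r=minimize(cost,[x,y,a],method="Nelder-Mead",options=dict(initial_simplex=[[x,y,a],[x+.006,y,a],[x,y+.006,a],[x,y,a+.2]],xatol=1e-4,fatol=.05))
        if best is None or r.fun<best.fun: best=r
    return best.x,best.fun
E
python3 - <<'E'
from fit import *
ims={c:cv2.imread(f"pics/{c}0.png") for c in("top","side")}
A=cv2.resize(ims["top"][210:330,220:340],None,fx=4,fy=4,interpolation=cv2.INTER_CUBIC)
B=cv2.resize(ims["top"][235:355,420:500],None,fx=4,fy=4,interpolation=cv2.INTER_CUBIC)
cv2.imwrite("pics/crop1.png",np.hstack([A,B]))
for uv in((320,229),(244,296),(312,311)):
    p=atz("top",uv,.06)
    for cams in(("top","side"),("top",),("side",)):
        x,f=fitkey(ims,p[0],p[1],0,cams); print(uv,cams,x[:2].round(4),np.degrees(x[2]).round(1),round(f,1))
E
```

```text
Traceback (most recent call last):
  File "fit.py", line 34, in fitkey
    r=minimize(cost,[x,y,a],method="Nelder-Mead",options=dict(initial_simplex=[[x,y,a],[x+.006,y,a],[x,y+.006,a],[x,y,a+.2]],xatol=1e-4,fatol=.05))
  File "fit.py", line 28, in cost
    A=ren(c,u0,v0,S,prism(6,.024,z,z+.04,*q),full.shape); B=ren(c,u0,v0,S,prism(4,.01,z+.04,z+.08,*q),full.shape)
  File "fit.py", line 23, in ren
    p=(proj(c,pts)-[u0,v0]+.5)*S-.5; m=np.zeros(shape,np.uint8)
       ~~~~^^^^^^^
  File "h.py", line 6, in proj
    K,R,t=cal(c); p=(K@(R@np.atleast_2d(X).T+t.reshape(3,1))).T; return p[:,:2]/p[:,2:]
          ~~~^^^
  File "h.py", line 4, in cal
    k=ctrl.calibration(c); return [np.array(k[x],float) for x in("camera_matrix","R","t")]
ValueError: time passes only in moves, steps and waits
```

View pics/crop1.png

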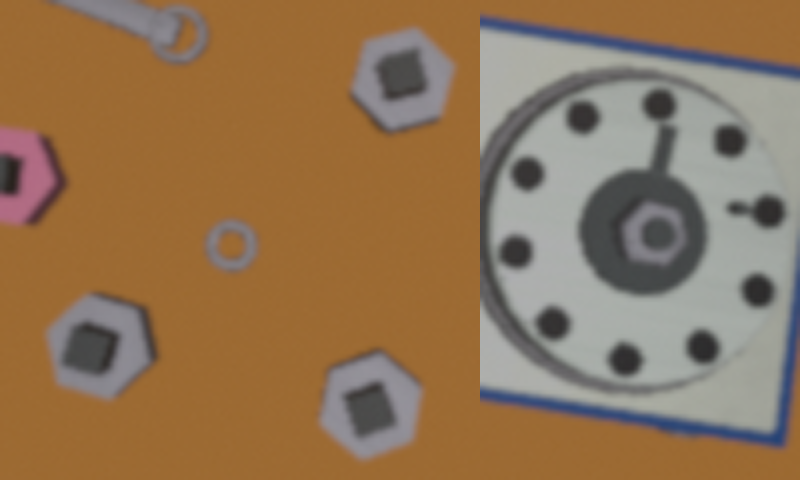

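The crop shows the keys clearly. On the drive, the washer centre is near full-image (460.8,293), the pointer tip near (467,266.5) and the pin near (485,287). I'll cache the calibration and fit again.

```bash
sed -i 's/^def cal/from functools import lru_cache\n@lru_cache\ndef cal/' h.py
cat > a.py <<'E'
from fit import *
ims={c:cv2.imread(f"pics/{c}0.png") for c in("top","side")}
for uv in((320,229),(244,296),(312,311)):
    p=atz("top",uv,.06)
    for cams in(("top","side"),("top",),("side",)):
        x,f=fitkey(ims,p[0],p[1],0,cams); print(uv,cams,x[:2].round(4),np.degrees(x[2]).round(1),round(f,1))
# washer
for c,z in(("top",.094),("side",.094)):
    u,v=proj(c,[.496,-.126,.094])[0].astype(int); w=24; S=8
    big=cv2.resize(ims[c][v-w:v+w,u-w:u+w],None,fx=S,fy=S,interpolation=cv2.INTER_CUBIC)
    # ray-sample in world plane z about guess: best circle r=31mm by radial gradient
    g=cv2.GaussianBlur(cv2.cvtColor(ims[c],cv2.COLOR_BGR2GRAY).astype(np.float32),(0,0),.6)
    th=np.radians(np.arange(0,360,4))
    def smp(x,y,r):
        P=proj(c,np.c_[x+r*np.cos(th),y+r*np.sin(th),np.full(len(th),z)]).astype(np.float32)
        return cv2.remap(g,P[:,0].reshape(-1,1),P[:,1].reshape(-1,1),cv2.INTER_LINEAR).ravel()
    best=max(((np.clip(smp(x,y,.034)-smp(x,y,.028),-30,60).mean(),x,y) for x in np.arange(.48,.512,.001) for y in np.arange(-.145,-.105,.001)))
    print(c,"washer",np.round(best,4))
    x,y=best[1:]
    th=np.radians(np.arange(0,360,2)); print("dark pointer ang",[(int(np.degrees(t)),int(a),int(b)) for t,a,b in zip(th,smp(x,y,.046),smp(x,y,.040)) if min(a,b)<110])
print("pin",atz("top",(485,287),.095),"ptr tip",atz("top",(467.2,266.5),.094))
E
python3 a.py
```

```text
(320, 229) ('top', 'side') [0.622  0.1446] 14.7 330.5
(320, 229) ('top',) [0.6239 0.1438] 15.4 55.3
(320, 229) ('side',) [0.6215 0.1451] 13.9 232.8
(244, 296) ('top', 'side') [0.4829 0.3004] -15.2 389.9
(244, 296) ('top',) [0.4835 0.3001] -15.8 60.8
(244, 296) ('side',) [0.4825 0.3008] -13.5 312.8
(312, 311) ('top', 'side') [0.4531 0.1599] 17.1 382.5
(312, 311) ('top',) [0.4538 0.1588] 19.4 62.5
(312, 311) ('side',) [0.4529 0.1607] 14.0 299.2
top washer [57.9992  0.495  -0.131 ]
dark pointer ang [(284, 91, 161), (286, 81, 160), (288, 93, 160), (342, 101, 94), (344, 83, 79), (346, 76, 74), (348, 81, 80), (350, 104, 94)]
side washer [44.0306  0.494  -0.124 ]
dark pointer ang [(260, 147, 108), (262, 128, 86), (264, 98, 72), (266, 86, 63), (268, 80, 64), (270, 80, 65), (272, 79, 66), (274, 77, 66), (276, 75, 64), (278, 72, 65), (280, 71, 69), (282, 78, 84), (284, 88, 105), (286, 98, 119), (336, 119, 109), (338, 101, 94), (340, 85, 86), (342, 70, 77), (344, 67, 71), (346, 68, 68), (348, 71, 79), (350, 84, 91), (352, 102, 104)]
pin [ 0.50706967 -0.17896543  0.095     ] ptr tip [ 0.54684757 -0.14508923  0.094     ]
```

Request:
{"api": "servo_tool", "payload": {
  "motion": [6,2.8,-3.1,-0.7,0,0,0.7,6,2.8,-3.1,-0.7,0,0,0.7,6,2.8,-3.1,-0.7,0,0,0.7,6,2.8,-3.1,-0.7,0,0,0.7,6,2.8,-3.1,-0.7,0,0,0.7,6,2.8,-3.1,-0.7,0,0,0.7,6,2.8,-3.1,-0.7,0,0,0.7,6,2.8,-3.1,-0.7,0,0,0.7,6,2.8,-3.2,-0.7,0,0,0.7,6,0,0,0,0,0,0]
}}

```text
clock: 1.6
position: [0.4886, 0.2885, 0.1673]
eef_rot: [0.0, 0.13, 0.992, 0.002]
wrist_force: [-0.6, -0.7, -0.2]
grip_width: 0.702
```

```bash
cat >> h.py <<'E'
def st():
    s=ctrl.read_state(); w,x,y,z=s["eef_rot"]
    ry=np.array([2*(x*y-w*z),1-2*(x*x+z*z),2*(y*z+w*x)]); rz=np.array([2*(x*z+w*y),2*(y*z-w*x),1-2*(x*x+y*y)])
    print("t",round(s["clock"],2),"pos",s["position"].round(4),"jaw",np.degrees(np.arctan2(ry[1],ry[0])).round(1),"tz",rz.round(3),"F",s["wrist_force"].round(1),"M",s["wrist_torque"].round(2),"w",round(s["grip_width"]*85,1),"q7",s["q"][6].round(2))
    return s
E
python3 -c "from h import *;st()"
```

```text
t 1.6 pos [0.4886 0.2885 0.1673] jaw 75.1 tz [ 0.     0.003 -1.   ] F [-0.6 -0.7 -0.2] M [-0.04  0.01  0.05] w 59.6 q7 0.77
```

Request:
{"api": "servo_tool", "payload": {
  "motion": [6,-0.5,1.2,-2,0,0,-0.6,6,0,0,-3,0,0,0,6,0,0,-3,0,0,0,6,0,0,-2,0,0,0,6,0,0,0,0,0,0]
}}

```text
clock: 2.1
position: [0.4858, 0.2991, 0.0661]
eef_rot: [0.002, 0.139, 0.99, 0.003]
wrist_force: [-0.1, -0.4, 0.2]
grip_width: 0.701
```

```bash
python3 -c "from h import *;st()"
```

```text
t 2.1 pos [0.4858 0.2991 0.0661] jaw 74.1 tz [ 0.004  0.006 -1.   ] F [-0.1 -0.4  0.2] M [0.   0.01 0.  ] w 59.6 q7 0.75
```

Request:
{"api": "servo_tool", "payload": {
  "motion": [6,-0.2,0.1,-1.5,0,0,0.4,6,0,0,-0.6,0,0,0,6,0,0,0,0,0,0,1.6,0,0,0,0,0,0,1.6,0,0,0,0,0,0,1.6,0,0,0,0,0,0,1.6,0,0,0,0,0,0,1.6,0,0,0,0,0,0,1.6,0,0,0,0,0,0,1.6,0,0,0,0,0,0]
}}

```text
clock: 3.1
position: [0.4863, 0.3019, 0.0505]
eef_rot: [0.004, 0.135, 0.991, 0.005]
wrist_force: [0.6, 0.1, -3.0]
grip_width: 0.228
```

```bash
python3 -c "from h import *;st()"
```

```text
t 3.1 pos [0.4863 0.3019 0.0505] jaw 74.4 tz [ 0.01  0.01 -1.  ] F [ 0.6  0.1 -3. ] M [0.01 0.01 0.01] w 19.4 q7 0.76
```

Request:
{"api": "servo_tool", "payload": {
  "motion": [1.6,0,0,4,0,0,0,1.6,0,0,5,0,0,0,1.6,0,-2,4,0,0,0,1.6,0,-4,1,0,0,0,1.6,0.2,-4.4,0,0,0,0,1.6,0.2,-4.4,0,0,0,0,1.6,0.2,-4.4,0,0,0,0,1.6,0.2,-4.4,0,0,0,0,1.6,0.2,-4.4,0,0,0,0,1.6,0.2,-4.4,0,0,0,0]
}}

```text
clock: 4.1
position: [0.4929, -0.0259, 0.195]
eef_rot: [0.004, 0.128, 0.992, 0.006]
wrist_force: [0.3, 0.1, -1.8]
grip_width: 0.219
```

```bash
python3 -c "from h import *;st()"
```

```text
t 4.1 pos [ 0.4929 -0.0259  0.195 ] jaw 75.3 tz [ 0.009  0.011 -1.   ] F [ 0.3  0.1 -1.8] M [-0.02 -0.09 -0.01] w 18.6 q7 1.36
```

Request:
{"api": "servo_tool", "payload": {
  "motion": [1.6,0.2,-4,0,0,0,0.3,1.6,0.1,-3,0,0,0,0.3,1.6,0,-1.5,0,0,0,0,1.6,0,-0.8,0,0,0,0,1.6,0,0,0,0,0,0,1.6,0,0,0,0,0,0]
}}

```text
clock: 4.7
position: [0.4936, -0.1304, 0.1953]
eef_rot: [0.004, 0.128, 0.992, 0.005]
wrist_force: [-0.1, 0.2, -2.1]
grip_width: 0.222
```

```bash
cat > look.py <<'E'
import sys
from fit import *
n=sys.argv[1]; s=st()
for c in("top","side"):
    im=ctrl.capture(c); cv2.imwrite(f"pics/{c}{n}.png",im)
a=cv2.imread(f"pics/top{n}.png")[215:365,390:520]; b=cv2.imread(f"pics/side{n}.png")[60:210,300:430]
cv2.imwrite(f"pics/c{n}.png",cv2.resize(np.hstack([a,b]),None,fx=3,fy=3,interpolation=cv2.INTER_CUBIC))
E
python3 look.py 1
```

```text
t 4.7 pos [ 0.4936 -0.1304  0.1953] jaw 75.3 tz [ 0.01  0.01 -1.  ] F [-0.1  0.2 -2.1] M [ 0.04  0.01 -0.03] w 18.9 q7 1.6
```

View pics/c1.png

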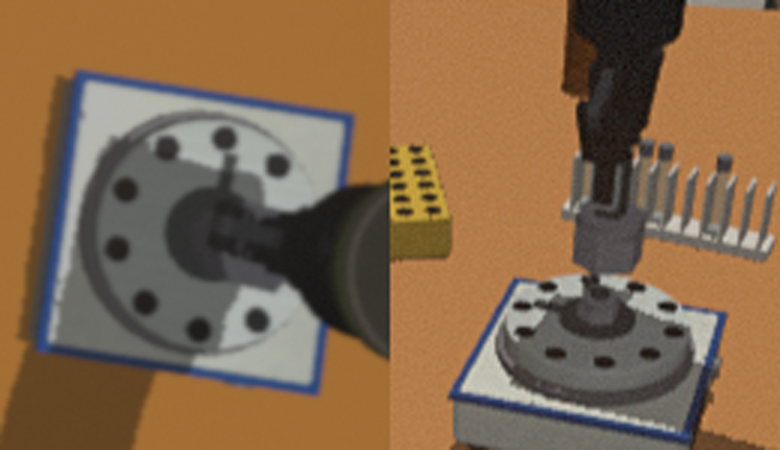

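The crop shows the key held upright above the nut, slightly to its side in view. I'll refine the nut centre from the rotor circle and the key from the side view.

```bash
cat > b.py <<'E'
from fit import *
from scipy.optimize import minimize
def circ(c,im,r,z,x0,y0,arc=None):
    g=cv2.GaussianBlur(cv2.cvtColor(im,cv2.COLOR_BGR2GRAY).astype(np.float32),(0,0),.7)
    th=np.radians(np.arange(0,360,2)) if arc is None else np.radians(arc)
    def smp(x,y,r):
        P=proj(c,np.c_[x+r*np.cos(th),y+r*np.sin(th),np.full(len(th),z)]).astype(np.float32)
        return cv2.remap(g,P[:,0].reshape(-1,1),P[:,1].reshape(-1,1),cv2.INTER_LINEAR).ravel()
    xs=np.arange(-.01,.0101,.0005)
    sc=np.array([[np.abs(np.clip(smp(x0+a,y0+b,r+.0015)-smp(x0+a,y0+b,r-.0015),-30,30)).mean() for b in xs] for a in xs])
    i,j=np.unravel_index(sc.argmax(),sc.shape); return round(x0+xs[i],4),round(y0+xs[j],4),round(sc.max(),1)
for c in("top","side"):
    im=cv2.imread(f"pics/{c}0.png")
    print(c,"rotor",circ(c,im,.076,.09,.496,-.128),"washer",circ(c,im,.031,.094,.496,-.128),"washer near half",circ(c,im,.031,.094,.496,-.128,np.arange(0,181,2)))
E
python3 b.py
cat > c.py <<'E'
import sys; from fit import *
n,x,y,z,yaw=sys.argv[1],*map(float,sys.argv[2:])
# overlay of the expected key shell in the side view, scanned in x and y by edge strength
im=cv2.imread(f"pics/side{n}.png"); g=cv2.GaussianBlur(cv2.cvtColor(im,cv2.COLOR_BGR2GRAY),(0,0),.7).astype(np.float32)
G=np.hypot(cv2.Sobel(g,cv2.CV_32F,1,0),cv2.Sobel(g,cv2.CV_32F,0,1))
def sc(q):
    P=prism(6,.024,z,z+.04,q[0],q[1],q[2]); h=cv2.convexHull(proj("side",P).astype(np.float32)).reshape(-1,2)
    L=np.concatenate([h[i]+(np.roll(h,-1,0)[i]-h[i])*np.linspace(0,1,20)[:,None] for i in range(len(h))]).astype(np.float32)
    return cv2.remap(G,L[:,:1],L[:,1:],cv2.INTER_LINEAR).mean()
best=max((sc((x+a,y+b,np.radians(yaw+d))),x+a,y+b,yaw+d) for a in np.arange(-.01,.0101,.001) for b in np.arange(-.012,.0121,.001) for d in(-6,-3,0,3,6))
print("side key",np.round(best,4))
E
python3 c.py 1 .4906 -.131 .1448 -14.7
```

```text
top rotor (np.float64(0.498), np.float64(-0.12), np.float32(19.0)) washer (np.float64(0.495), np.float64(-0.1305), np.float32(29.1)) washer near half (np.float64(0.494), np.float64(-0.131), np.float32(30.0))
side rotor (np.float64(0.4945), np.float64(-0.1265), np.float32(16.7)) washer (np.float64(0.495), np.float64(-0.124), np.float32(24.4)) washer near half (np.float64(0.4925), np.float64(-0.1225), np.float32(30.0))
side key [ 1.584239e+02  4.906000e-01 -1.290000e-01 -1.470000e+01]
```

```bash
python3 - <<'E'
from fit import *
for (u,v),z in(((643,232),.094),((654,233),.112),((658,235),.118)):
    print(z,atz("top",((u-480+.5)/4-.5+420,(v+.5)/4-.5+235),z).round(4))
a=cv2.resize(cv2.imread("pics/side0.png")[140:200,330:410],None,fx=10,fy=10,interpolation=cv2.INTER_CUBIC)
def ov(pts,col):
    p=((proj("side",pts)-[330,140]+.5)*10-.5).astype(int); cv2.polylines(a,[p],True,col,1)
t=np.linspace(0,2*np.pi,60)
for (x,y),col in(((.495,-.1305),(0,0,255)),((.495,-.125),(0,255,0))):
    ov(np.c_[x+.031*np.cos(t),y+.031*np.sin(t),0*t+.094],col); ov(np.c_[x+.008*np.cos(t),y+.008*np.sin(t),0*t+.118],col);ov(np.c_[x+.076*np.cos(t),y+.076*np.sin(t),0*t+.09],col)
cv2.imwrite("pics/nut.png",a)
E
```

```text
0.094 [ 0.4958 -0.1308  0.094 ]
0.112 [ 0.4962 -0.1304  0.112 ]
0.118 [ 0.4955 -0.1303  0.118 ]
```

View pics/nut.png

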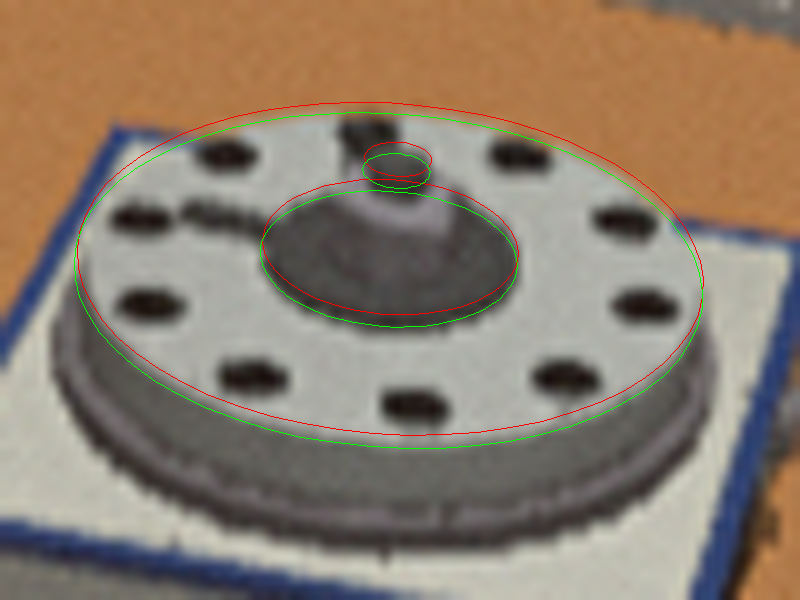

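The side overlay matches the nut at about y=-0.125, while the top view gives -0.1305. Correcting each with its own key measurement brings them to about -0.1275. I'll centre there and descend.

Request:
{"api": "servo_tool", "payload": {
  "motion": [1.6,0.5,0.3,0,0,0,0.7,1.6,0,0,-1,0,0,0,1.6,0,0,-1,0,0,0,1.6,0,0,0,0,0,0]
}}

```text
clock: 5.2
position: [0.4997, -0.1229, 0.1732]
eef_rot: [0.004, 0.118, 0.993, 0.006]
wrist_force: [0.2, 0.3, -1.7]
grip_width: 0.223
```

```bash
python3 -c "from h import *;st()"
```

```text
t 5.2 pos [ 0.4997 -0.1229  0.1732] jaw 76.5 tz [ 0.01   0.011 -1.   ] F [ 0.2  0.3 -1.7] M [-0.03  0.05 -0.  ] w 19.0 q7 1.62
```

Request:
{"api": "servo_tool", "payload": {
  "motion": [1.6,-0.1,-0.3,0,0,0,0,1.6,0,0,0,0,0,0,1.6,0,0,0,0,0,0]
}}

```text
clock: 5.5
position: [0.4982, -0.1262, 0.1726]
eef_rot: [0.003, 0.118, 0.993, 0.006]
wrist_force: [0.5, -0.3, -1.6]
grip_width: 0.224
```

```bash
python3 look.py 2; python3 c.py 2 .4955 -.1265 .1227 -13.5
```

```text
t 5.5 pos [ 0.4982 -0.1262  0.1726] jaw 76.5 tz [ 0.008  0.011 -1.   ] F [ 0.5 -0.3 -1.6] M [-0.04  0.02 -0.02] w 19.1 q7 1.62
side key [ 1.559295e+02  4.955000e-01 -1.165000e-01 -1.050000e+01]
```

View pics/c2.png

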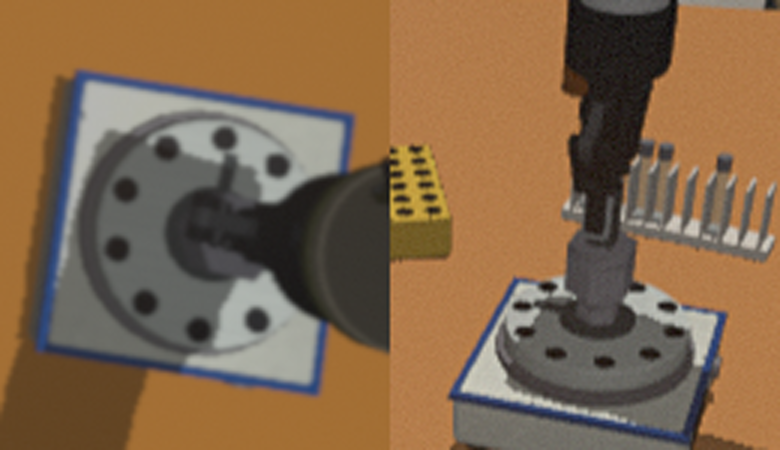

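The side view shows the key just above the nut and about centred. I'll descend in small steps and watch the force.

Request:
{"api": "servo_tool", "payload": {
  "motion": [1.6,0,-0.1,-0.4,0,0,0,1.6,0,0,-0.4,0,0,0,1.6,0,0,-0.3,0,0,0,1.6,0,0,0,0,0,0]
}}

```text
clock: 6.0
position: [0.4984, -0.1274, 0.161]
eef_rot: [0.004, 0.118, 0.993, 0.006]
wrist_force: [0.8, 1.1, -2.8]
grip_width: 0.223
```

```bash
python3 -c "from h import *;st()"
```

```text
t 6.0 pos [ 0.4984 -0.1274  0.161 ] jaw 76.4 tz [ 0.009  0.011 -1.   ] F [ 0.8  1.1 -2.8] M [-0.01  0.01  0.08] w 18.9 q7 1.63
```

Request:
{"api": "servo_tool", "payload": {
  "motion": [1.6,0,0,-0.3,0,0,0,1.6,0,0,-0.3,0,0,0,1.6,0,0,0,0,0,0]
}}

```text
clock: 6.3
position: [0.4982, -0.1278, 0.1545]
eef_rot: [0.004, 0.118, 0.993, 0.006]
wrist_force: [0.3, 0.1, -1.5]
grip_width: 0.222
```

```bash
python3 -c "from h import *;st()"
```

```text
t 6.3 pos [ 0.4982 -0.1278  0.1545] jaw 76.4 tz [ 0.009  0.01  -1.   ] F [ 0.3  0.1 -1.5] M [-0.06  0.07 -0.02] w 18.9 q7 1.63
```

Mouth is at about 104 mm with no resistance, so this is not the narrow key. I'll continue down.

Request:
{"api": "servo_tool", "payload": {
  "motion": [1.6,0,0,-0.4,0,0,0,1.6,0,0,-0.4,0,0,0,1.6,0,0,-0.2,0,0,0,1.6,0,0,0,0,0,0]
}}

```text
clock: 6.7
position: [0.4983, -0.1279, 0.1439]
eef_rot: [0.004, 0.118, 0.993, 0.006]
wrist_force: [-1.4, 0.2, 1.6]
grip_width: 0.224
```

```bash
python3 -c "from h import *;st()"
```

```text
t 6.7 pos [ 0.4983 -0.1279  0.1439] jaw 76.4 tz [ 0.009  0.011 -1.   ] F [-1.4  0.2  1.6] M [-0.09  0.33  0.01] w 19.1 q7 1.64
```

Request:
{"api": "servo_tool", "payload": {
  "motion": [1.6,0,0,0,0,0,-5,1.6,0,0,0,0,0,-5,1.6,0,0,0,0,0,-5,1.6,0,0,0,0,0,-5,1.6,0,0,0,0,0,-2]
}}

```text
clock: 7.2
position: [0.498, -0.131, 0.1439]
eef_rot: [0.005, 0.314, 0.95, 0.003]
wrist_force: [-0.4, -1.0, -1.9]
grip_width: 0.224
```

```bash
python3 look.py 3; python3 -c "
import cv2;from h import *
ctrl.capture('side')"; 
```

```text
t 7.2 pos [ 0.498  -0.131   0.1439] jaw 53.5 tz [ 0.012  0.002 -1.   ] F [-0.4 -1.  -1.9] M [-0.25  0.12  0.01] w 19.1 q7 1.25
```

View pics/c3.png

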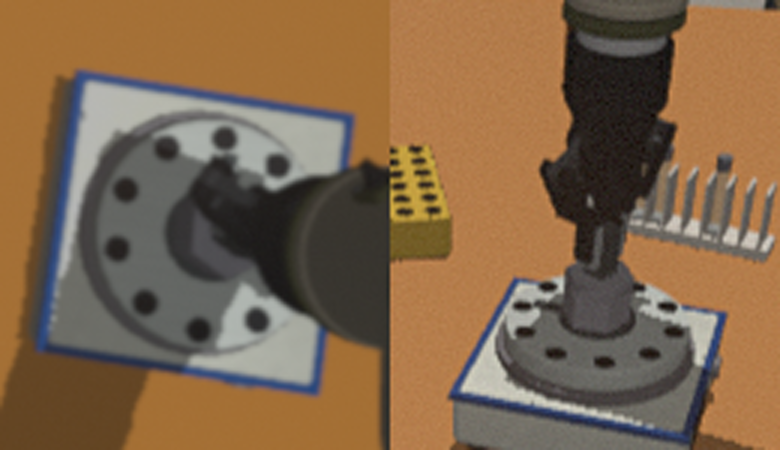

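The key is fully down after turning 23°, with no torque, and the pointer is still near (550,303) in the crop. That suggests the wide key, so I'll turn a little more to be sure.

Request:
{"api": "servo_tool", "payload": {
  "motion": [1.6,0.1,0.1,0,0,0,-5,1.6,0.1,0.1,0,0,0,-5,1.6,0,0,0,0,0,-3]
}}

```text
clock: 7.65
position: [0.498, -0.1323, 0.1438]
eef_rot: [0.005, 0.419, 0.908, 0.0]
wrist_force: [0.2, -0.7, -1.4]
grip_width: 0.223
```

```bash
python3 - <<'E'
from h import *
st(); im=ctrl.capture("side"); a=cv2.imread("pics/side2.png"); cv2.imwrite("pics/side4.png",im)
d=cv2.absdiff(im,a).max(2)
# pointer region around first pointer
def reg(ang):
    t=np.radians(ang); P=[proj("side",[.495+r*np.cos(t),-.1255+r*np.sin(t),.094])[0].astype(int) for r in(.038,.043,.048)]
    return [(int(a[v,u].max()),int(im[v,u].max())) for u,v in P]
for g in(-8,-14,-20,-26,-32,-38,-44): print(g,reg(g))
E
```

```text
t 7.65 pos [ 0.498  -0.1323  0.1438] jaw 40.4 tz [ 0.009 -0.004 -1.   ] F [ 0.2 -0.7 -1.4] M [-0.06  0.1   0.04] w 19.0 q7 1.02
-8 [(51, 55), (53, 44), (102, 104)]
-14 [(50, 49), (62, 64), (58, 56)]
-20 [(62, 61), (73, 87), (89, 92)]
-26 [(87, 88), (93, 111), (151, 161)]
-32 [(106, 99), (101, 98), (156, 187)]
-38 [(103, 102), (162, 106), (135, 95)]
-44 [(161, 98), (184, 161), (129, 129)]
```

The pointer is still at -14°, so key B is the wide one. I'll lift it off and stand it at about (0.55, 0.04).

Request:
{"api": "servo_tool", "payload": {
  "motion": [1.6,0,0,3,0,0,0,1.6,0,0,3,0,0,0,1.6,1,3,0,0,0,0,1.6,1.5,4.5,0,0,0,0,1.6,1.5,4.5,0,0,0,0,1.6,1,3.5,-1,0,0,0,1.6,0,1,-2,0,0,0,1.6,0,0,-4,0,0,0,1.6,0,0,-3,0,0,0,1.6,0,0,-1,0,0,0]
}}

```text
clock: 8.7
position: [0.5506, 0.0456, 0.0956]
eef_rot: [0.007, 0.408, 0.913, 0.006]
wrist_force: [-1.4, -0.3, -2.1]
grip_width: 0.223
```

```bash
python3 -c "from h import *;st()"
```

```text
t 8.7 pos [0.5506 0.0456 0.0956] jaw 41.9 tz [ 0.018  0.005 -1.   ] F [-1.4 -0.3 -2.1] M [-0.04  0.09 -0.02] w 18.9 q7 0.74
```

Request:
{"api": "servo_tool", "payload": {
  "motion": [1.6,0,0,-2.5,0,0,0,1.6,0,0,-1,0,0,0,1.6,0,0,-0.3,0,0,0,1.6,0,0,0,0,0,0]
}}

```text
clock: 9.1
position: [0.5513, 0.0462, 0.0575]
eef_rot: [0.007, 0.406, 0.914, 0.006]
wrist_force: [0.4, -0.2, -1.5]
grip_width: 0.224
```

```bash
python3 -c "from h import *;st()"
```

```text
t 9.1 pos [0.5513 0.0462 0.0575] jaw 42.1 tz [ 0.018  0.006 -1.   ] F [ 0.4 -0.2 -1.5] M [-0.03  0.02 -0.02] w 19.0 q7 0.76
```

Request:
{"api": "servo_tool", "payload": {
  "motion": [1.6,0,0,-0.5,0,0,0,1.6,0,0,-0.2,0,0,0,1.6,0,0,0,0,0,0]
}}

```text
clock: 9.4
position: [0.5536, 0.0462, 0.0533]
eef_rot: [0.009, 0.406, 0.914, 0.008]
wrist_force: [0.2, -0.2, -2.3]
grip_width: 0.224
```

```bash
python3 -c "from h import *;st()"
```

```text
t 9.4 pos [0.5536 0.0462 0.0533] jaw 42.1 tz [ 0.023  0.007 -1.   ] F [ 0.2 -0.2 -2.3] M [-0.01  0.01 -0.  ] w 19.1 q7 0.77
```

Request:
{"api": "servo_tool", "payload": {
  "motion": [1.6,0,0,-0.3,0,-0.5,0,1.6,0,0,0,0,0,0,6,0,0,0,0,0,0,6,0,0,0,0,0,0,6,0,0,0,0,0,0,6,0,0,0,0,0,0]
}}

```text
clock: 10.0
position: [0.5553, 0.0464, 0.0522]
eef_rot: [0.015, 0.406, 0.914, 0.011]
wrist_force: [-0.3, -0.2, -1.2]
grip_width: 0.702
```

```bash
python3 -c "
from h import *;s=st();print(s['q'].round(2))"
```

```text
t 10.0 pos [0.5553 0.0464 0.0522] jaw 42.2 tz [ 0.036  0.008 -0.999] F [-0.3 -0.2 -1.2] M [-0.01  0.09  0.03] w 59.7 q7 0.77
[-0.49  0.39  0.43  1.83 -0.21  0.93  0.77]
```

Request:
{"api": "servo_tool", "payload": {
  "motion": [6,0,0,3,0,0,0,6,0,0,4,0,0,0,6,0,0,4,-0.3,1,0,6,1.5,2,2,-0.2,1,-5,6,2,3,0,0,0,-7,6,2,2.5,0,0,0,-7,6,0.8,1.5,0,0,0,-5,6,0,0,0,0,0,0]
}}

```text
clock: 10.8
position: [0.619, 0.1383, 0.1893]
eef_rot: [-0.0, 0.594, 0.804, 0.001]
wrist_force: [-0.7, 0.1, 0.2]
grip_width: 0.706
```

```bash
cat > d.py <<'E'
import sys
from fit import *
st(); ims={c:ctrl.capture(c) for c in("top","side")}
for c in ims: cv2.imwrite(f"pics/{c}{sys.argv[1]}.png",ims[c])
for a in sys.argv[2:]:
    x,y=map(float,a.split(","))
    for cams in(("top",),("side",)):
        r,f=fitkey(ims,x,y,0,cams); print(a,cams,r[:2].round(4),np.degrees(r[2]).round(1),round(f,1))
E
python3 d.py 5 .553,.046
```

```text
t 10.8 pos [0.619  0.1383 0.1893] jaw 17.1 tz [ 0.001  0.002 -1.   ] F [-0.7  0.1  0.2] M [-0.04 -0.    0.05] w 60.0 q7 0.19
.553,.046 ('top',) [0.5236 0.1411] -91.4 0.0
.553,.046 ('side',) [0.5534 0.0502] 71.8 178.2
```

View pics/side5.png

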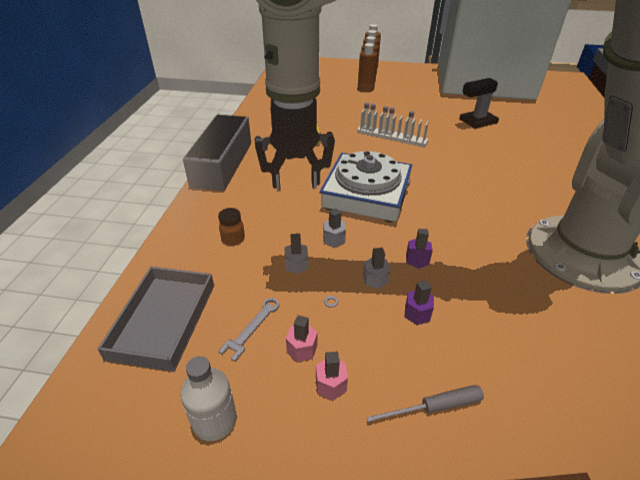

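Key B stands upright near (334,232) in the side view. Next is key A at (0.623, 0.145).

Request:
{"api": "servo_tool", "payload": {
  "motion": [6,0.3,0.6,-2,0,0,-1.6,6,0,0,-4,0,0,0,6,0,0,-3,0,0,0,6,0,0,-2,0,0,0,6,0,0,0,0,0,0]
}}

```text
clock: 11.4
position: [0.6197, 0.1315, 0.0785]
eef_rot: [0.002, 0.605, 0.796, 0.001]
wrist_force: [-0.2, -0.1, 0.4]
grip_width: 0.703
```

```bash
python3 -c "from h import *;st()"
```

```text
t 11.4 pos [0.6197 0.1315 0.0785] jaw 15.6 tz [ 0.003 -0.001 -1.   ] F [-0.2 -0.1  0.4] M [-0.02  0.05  0.01] w 59.8 q7 0.21
```

Request:
{"api": "servo_tool", "payload": {
  "motion": [6,0.3,1,0,0,0,-0.5,6,0,0.3,0,0,0,0,6,0,0,0,0,0,0]
}}

```text
clock: 11.7
position: [0.624, 0.1433, 0.082]
eef_rot: [0.003, 0.609, 0.793, 0.002]
wrist_force: [-0.4, 0.0, -0.9]
grip_width: 0.703
```

```bash
python3 -c "from h import *;st()"
```

```text
t 11.7 pos [0.624  0.1433 0.082 ] jaw 15.0 tz [ 0.006 -0.001 -1.   ] F [-0.4  0.  -0.9] M [ 0.02  0.06 -0.01] w 59.7 q7 0.18
```

Request:
{"api": "servo_tool", "payload": {
  "motion": [6,0,0.2,-2,0,0.3,0,6,0,0,-1.5,0,0,0,6,0,0,-0.2,0,0,0,6,0,0,0,0,0,0]
}}

```text
clock: 12.1
position: [0.6253, 0.1462, 0.0448]
eef_rot: [0.002, 0.608, 0.794, 0.002]
wrist_force: [0.4, -0.3, 0.4]
grip_width: 0.703
```

```bash
python3 -c "from h import *;st()"
```

```text
t 12.1 pos [0.6253 0.1462 0.0448] jaw 15.1 tz [ 0.005  0.001 -1.   ] F [ 0.4 -0.3  0.4] M [0.02 0.03 0.02] w 59.7 q7 0.19
```

Request:
{"api": "servo_tool", "payload": {
  "motion": [1.6,-0.1,0,0.2,0,0,0,1.6,0,0,0,0,0,0,1.6,0,0,0,0,0,0,1.6,0,0,0,0,0,0,1.6,0,0,0,0,0,0,1.6,0,0,0,0,0,0]
}}

```text
clock: 12.7
position: [0.6239, 0.1457, 0.0473]
eef_rot: [0.001, 0.608, 0.794, 0.001]
wrist_force: [0.1, -0.4, -2.4]
grip_width: 0.224
```

```bash
python3 -c "from h import *;st()"
```

```text
t 12.7 pos [0.6239 0.1457 0.0473] jaw 15.1 tz [ 0.004  0.    -1.   ] F [ 0.1 -0.4 -2.4] M [ 0.03  0.   -0.01] w 19.1 q7 0.19
```

Request:
{"api": "servo_tool", "payload": {
  "motion": [1.6,0,0,4,0,0,0,1.6,0,0,5,0,0,0,1.6,-0.6,-2,4,0,0,-3,1.6,-1.8,-4,0,0,0,-4,1.6,-1.8,-4,0,0,0,-4,1.6,-1.8,-4,0,0,0,-4,1.6,-1.8,-4,0,0,0,-4,1.6,-1.7,-3.5,0,0,0,-4,1.6,-1.2,-2,0,0,0,-3,1.6,0,0,0,0,0,0]
}}

```text
clock: 13.7
position: [0.5087, -0.0956, 0.1806]
eef_rot: [0.0, 0.776, 0.63, 0.003]
wrist_force: [-0.3, -0.0, -2.5]
grip_width: 0.225
```

```bash
python3 -c "from h import *;st()"
```

```text
t 13.7 pos [ 0.5087 -0.0956  0.1806] jaw -11.8 tz [ 0.004  0.003 -1.   ] F [-0.3 -0.  -2.5] M [-0.01 -0.05  0.  ] w 19.1 q7 0.06
```

Request:
{"api": "servo_tool", "payload": {
  "motion": [1.6,-0.9,-2.2,0,0,0,-1.8,1.6,-0.3,-0.7,0,0,0,-0.4,1.6,0,0,0,0,0,0,1.6,0,0,0,0,0,0]
}}

```text
clock: 14.1
position: [0.4973, -0.1232, 0.1807]
eef_rot: [0.0, 0.788, 0.616, 0.003]
wrist_force: [0.2, 0.4, -2.6]
grip_width: 0.222
```

```bash
python3 -c "from h import *;st()"
```

```text
t 14.1 pos [ 0.4973 -0.1232  0.1807] jaw -13.9 tz [ 0.006  0.004 -1.   ] F [ 0.2  0.4 -2.6] M [ 0.01  0.02 -0.  ] w 18.9 q7 0.08
```

Request:
{"api": "servo_tool", "payload": {
  "motion": [1.6,-0.1,-0.4,0,0,0.3,0,1.6,0,0,-0.4,0,0,0,1.6,0,0,-0.5,0,0,0,1.6,0,0,0,0,0,0]
}}

```text
clock: 14.5
position: [0.4975, -0.1245, 0.1705]
eef_rot: [-0.002, 0.786, 0.618, 0.001]
wrist_force: [-0.7, 0.5, -2.2]
grip_width: 0.223
```

```bash
python3 -c "from h import *;st()"
```

```text
t 14.5 pos [ 0.4975 -0.1245  0.1705] jaw -13.6 tz [-0.001  0.004 -1.   ] F [-0.7  0.5 -2.2] M [-0.01  0.    0.  ] w 18.9 q7 0.09
```

Request:
{"api": "servo_tool", "payload": {
  "motion": [1.6,-0.2,-0.4,0,0,0,-0.5,1.6,0,0,0,0,0,0,1.6,0,0,0,0,0,0]
}}

```text
clock: 14.8
position: [0.4952, -0.1285, 0.1701]
eef_rot: [-0.002, 0.789, 0.615, 0.001]
wrist_force: [0.1, -0.8, -2.8]
grip_width: 0.227
```

```bash
python3 -c "from h import *;st()"
```

```text
t 14.8 pos [ 0.4952 -0.1285  0.1701] jaw -14.1 tz [-0.002  0.004 -1.   ] F [ 0.1 -0.8 -2.8] M [-0.04 -0.    0.  ] w 19.3 q7 0.09
```

Well aligned; now descend.

Request:
{"api": "servo_tool", "payload": {
  "motion": [1.6,0,0,-0.4,0,0,0,1.6,0,0,-0.4,0,0,0,1.6,0,0,-0.3,0,0,0,1.6,0,0,0,0,0,0]
}}

```text
clock: 15.2
position: [0.4952, -0.1284, 0.1582]
eef_rot: [-0.002, 0.789, 0.615, 0.001]
wrist_force: [0.5, -0.5, -3.2]
grip_width: 0.223
```

```bash
python3 -c "from h import *;st()"
```

```text
t 15.2 pos [ 0.4952 -0.1284  0.1582] jaw -14.1 tz [-0.001  0.004 -1.   ] F [ 0.5 -0.5 -3.2] M [-0.03 -0.02  0.05] w 19.0 q7 0.1
```

Request:
{"api": "servo_tool", "payload": {
  "motion": [1.6,0,0,-0.3,0,0,0,1.6,0,0,-0.2,0,0,0,1.6,0,0,0,0,0,0]
}}

```text
clock: 15.5
position: [0.4953, -0.1285, 0.1527]
eef_rot: [-0.002, 0.789, 0.615, 0.001]
wrist_force: [-0.2, 0.6, -2.3]
grip_width: 0.224
```

```bash
python3 -c "from h import *;st()"
```

```text
t 15.5 pos [ 0.4953 -0.1285  0.1527] jaw -14.1 tz [-0.001  0.004 -1.   ] F [-0.2  0.6 -2.3] M [-0.08 -0.06 -0.06] w 19.1 q7 0.11
```

No resistance past the top of the nut, so this key goes over it. I'll take it down to the washer.

Request:
{"api": "servo_tool", "payload": {
  "motion": [1.6,0,0,-0.4,0,0,0,1.6,0,0,-0.4,0,0,0,1.6,0,0,-0.3,0,0,0,1.6,0,0,-0.1,0,0,0,1.6,0,0,0,0,0,0]
}}

```text
clock: 16.0
position: [0.4957, -0.1285, 0.1411]
eef_rot: [-0.002, 0.789, 0.615, 0.001]
wrist_force: [-0.6, 0.6, -2.5]
grip_width: 0.229
```

```bash
python3 -c "from h import *;st()"
```

```text
t 16.0 pos [ 0.4957 -0.1285  0.1411] jaw -14.1 tz [-0.     0.005 -1.   ] F [-0.6  0.6 -2.5] M [-0.03  0.14 -0.02] w 19.5 q7 0.12
```

Request:
{"api": "servo_tool", "payload": {
  "motion": [1.6,0,0,0,0,0,-5,1.6,0,0,0,0,0,-5,1.6,0,0,0,0,0,-5,1.6,0,0,0,0,0,-5]
}}

```text
clock: 16.4
position: [0.4956, -0.1302, 0.141]
eef_rot: [-0.001, 0.886, 0.463, 0.001]
wrist_force: [-0.5, 0.9, -1.2]
grip_width: 0.222
```

```bash
python3 -c "from h import *;st()"
```

```text
t 16.4 pos [ 0.4956 -0.1302  0.141 ] jaw -34.8 tz [ 0.002  0.003 -1.   ] F [-0.5  0.9 -1.2] M [0.19 0.09 0.28] w 18.9 q7 -0.23
```

Wrist torque is 0.28 N m, so the key has engaged the nut. I'll keep turning and trim y.

Request:
{"api": "servo_tool", "payload": {
  "motion": [1.6,0,0.1,0,0,0,-5,1.6,0,0.05,0,0,0,-5,1.6,0,0.05,0,0,0,-5,1.6,0,0.05,0,0,0,-5]
}}

```text
clock: 16.8
position: [0.4958, -0.1304, 0.141]
eef_rot: [0.002, 0.955, 0.296, 0.001]
wrist_force: [0.1, -1.8, -1.8]
grip_width: 0.223
```

```bash
python3 look.py 6
```

```text
t 16.8 pos [ 0.4958 -0.1304  0.141 ] jaw -55.6 tz [ 0.003 -0.003 -1.   ] F [ 0.1 -1.8 -1.8] M [-0.5   0.06  0.42] w 19.0 q7 -0.57
```

View pics/c6.png

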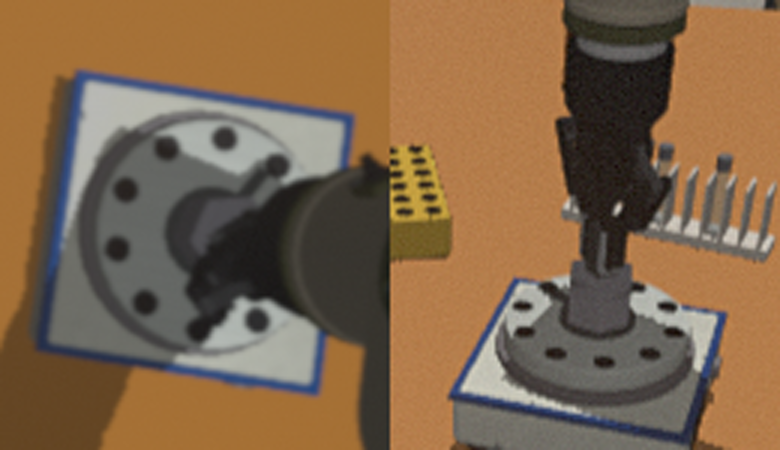

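The pointer has swung to near (270,170) in the crop's top half, so key A is the one that fits. I'll keep turning.

Request:
{"api": "servo_tool", "payload": {
  "motion": [1.6,0,0.1,0,0,0,-5,1.6,0,0.1,0,0,0,-5,1.6,0,0.05,0,0,0,-4]
}}

```text
clock: 17.2
position: [0.4959, -0.1305, 0.141]
eef_rot: [0.004, 0.984, 0.178, 0.001]
wrist_force: [-0.1, -2.3, -2.6]
grip_width: 0.228
```

```bash
python3 -c "from h import *;st()"
```

```text
t 17.2 pos [ 0.4959 -0.1305  0.141 ] jaw -69.5 tz [ 0.003 -0.007 -1.   ] F [-0.1 -2.3 -2.6] M [-0.36 -0.01  0.39] w 19.4 q7 -0.8
```

Request:
{"api": "servo_tool", "payload": {
  "motion": [1.6,0,0,0,0,0,-4,1.6,0,0,0,0,0,-3,1.6,0,0,0,0,0,-3]
}}

```text
clock: 17.5
position: [0.4959, -0.1308, 0.141]
eef_rot: [0.004, 0.996, 0.093, 0.0]
wrist_force: [-0.1, -1.8, -1.6]
grip_width: 0.224
```

```bash
python3 -c "from h import *;st()"
```

```text
t 17.5 pos [ 0.4959 -0.1308  0.141 ] jaw -79.3 tz [ 0.002 -0.008 -1.   ] F [-0.1 -1.8 -1.6] M [-0.22  0.14  0.31] w 19.0 q7 -0.96
```

Request:
{"api": "servo_tool", "payload": {
  "motion": [1.6,0,0,0,0,0,-3,1.6,0,0,0,0,0,-3,1.6,0,0,0,0,0,-3]
}}

```text
clock: 17.8
position: [0.4959, -0.1309, 0.141]
eef_rot: [0.005, 1.0, 0.018, -0.0]
wrist_force: [-1.7, -2.4, -0.5]
grip_width: 0.224
```

```bash
python3 look.py 7
```

```text
t 17.8 pos [ 0.4959 -0.1309  0.141 ] jaw -88.0 tz [-0.    -0.009 -1.   ] F [-1.7 -2.4 -0.5] M [-0.39  0.33  1.48] w 19.1 q7 -1.1
```

View pics/c7.png

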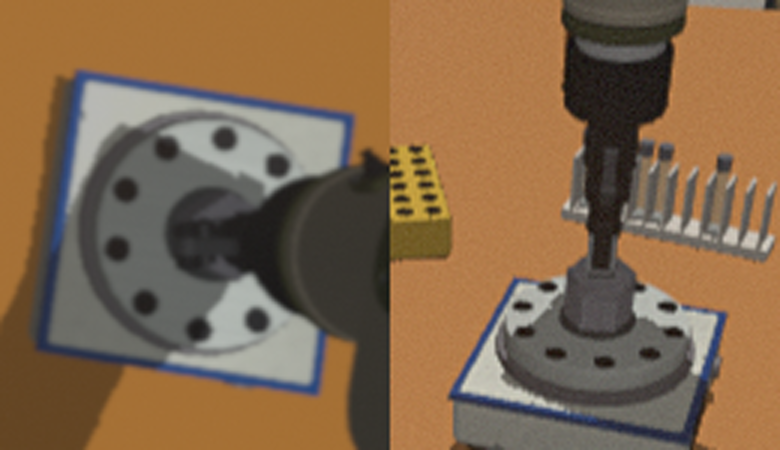

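Wrist torque jumped to 1.48 N m, so the pointer has met the pin. I'll let it settle, then check everything once more.

Request:
{"api": "servo_tool", "payload": {
  "motion": [1.6,0,0,0,0,0,-1.5,1.6,0,0.1,0,0,0,-0.5,1.6,0,0,0,0,0,0]
}}

```text
clock: 18.2
position: [0.4959, -0.1308, 0.141]
eef_rot: [0.006, 1.0, 0.004, -0.0]
wrist_force: [0.4, -2.2, -1.4]
grip_width: 0.223
```

```bash
python3 - <<'E'
from h import *
st()
im=ctrl.capture("side"); cv2.imwrite("pics/side8.png",im); t0=ctrl.capture("top")
print("keys side",[(p.round(3).tolist(),round(c,2)) for p,c in find("side","key_a_mid")])
for l in("reagent_bottle","jar"): print(l,[(p.round(3).tolist(),round(c,2)) for p,c in find("side",l)])
st()
E
```

```text
t 18.2 pos [ 0.4959 -0.1308  0.141 ] jaw -89.6 tz [-0.001 -0.012 -1.   ] F [ 0.4 -2.2 -1.4] M [-0.31  0.23  1.65] w 18.9 q7 -1.13
keys side [([0.366, 0.1, 0.036], 0.82), ([0.449, 0.173, 0.037], 0.73), ([0.367, 0.25, 0.038], 0.58)]
reagent_bottle [([0.667, 0.516, 0.093], 0.69)]
jar [([0.777, 0.097, 0.046], 0.74), ([0.494, -0.06, 0.055], 0.21)]
t 18.45 pos [ 0.4959 -0.1308  0.141 ] jaw -89.6 tz [-0.001 -0.012 -1.   ] F [-1.1 -2.6 -1.9] M [-0.79  0.18  1.68] w 19.4 q7 -1.13
```

View pics/side8.png

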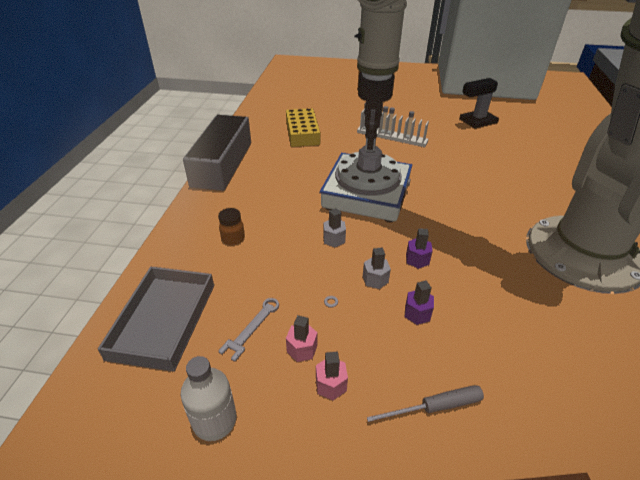

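```bash
python3 -c "
from h import *
st();print(ctrl.sign_off())"
```

```text
t 18.45 pos [ 0.4959 -0.1308  0.141 ] jaw -89.6 tz [-0.001 -0.012 -1.   ] F [-1.1 -2.6 -1.9] M [-0.79  0.18  1.68] w 19.4 q7 -1.13
the job is handed in; nothing more can be done
None
```

The fitting key is seated on the nut, which I turned clockwise until it met its stop. I handed the job in at 18.45 s with the key still gripped. The letters below are my own labels for the grey keys.

- **First key (near x 0.48, y 0.30):** it dropped fully over the nut but spun about 36° with no torque and without moving the pointer. That makes it the wide one, and I stood it back on the bench near (0.55, 0.05).
- **Second key (near x 0.62, y 0.14):** it seated fully and turned the nut at about 0.3–0.4 N m. Torque then jumped to about 1.6 N m, which I took as the pointer meeting the stop pin.
- **Third key:** never touched, because the second one fitted.

**Last checks:**
- The tool was at z 0.141 m, where a fully seated key should put it. Tilt was about 0.01 rad and the jaws were closed on the stub at 19 mm.
- The last side picture shows both other grey keys, the bottle and the jar upright.

**Not confirmed or in disagreement:**
- **Pointer at the stop:** it was hidden behind the gripper at the end, so the stop contact rests on the torque jump.
- **Turn angle:** the hand turned about 75°. That is roughly 10° more than the key's play plus the longest possible nut travel, so some wind-up or slip in the grip is likely.
- **Nut position:** the two cameras differed by about 6 mm in y. I used a value in between, corrected from the key measurements, and the tool finished about 3 mm from it. Centring within 3 mm is therefore inferred from the key being seated, not measured.
- **Key detections:** the last automatic search did not report the first key, and one of its three hits was at a purple look-alike and another at an empty spot. I relied on the picture for the standing keys.

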